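Vent the proving box

TASK

Move the orange tag ring from the red-footed post over to the green-footed post, fully down on its foot, so that everyone can see the proving box is being vented. Only then grip the black bar handle of the box's spring-loaded lid, lift the lid until its edge lies in line with the red pointer beside it, and finish while still gripping the handle and holding the lid there (it snaps shut if let go). Do not push the pointer, and leave the loaf tins and all the other kitchen things where they are.

Things in the scene. Friction and masses are not known exactly. Their poses are not given: they have to be found in the camera images.
- tag_ring: Orange plastic tag ring, lying flat: 52 mm outside, 28 mm hole, 18 mm high, about 40 g. Origin at the centre of its underside, z up along its axis. It starts threaded on the red-footed post, resting on the foot.
- red_post: Fixed status post with a red round foot (64 mm across, 8 mm thick) and an upright steel pin 12 mm thick whose pointed tip is 58 mm above the table. Origin at the centre of the foot's underside, on the table.
- green_post: The same kind of fixed post with a green foot (64 mm across, 8 mm thick, 12 mm pin, tip 58 mm above the table). Origin at the centre of the foot's underside. The ring belongs here: its underside then lies 8 mm above this origin.
- chest: Fixed stainless proving box, 240 mm deep (x), 280 mm wide (y), 120 mm high, standing on the table. Origin at the centre of its underside; its -x side faces roughly to the robot. The lid is hinged along its far (+x) rim.
- lid_hinge (a point): Origin of the lid, a white plate 246 x 280 x 12 mm with a blue stripe along its left (+y) edge: middle of the hinge axis, mid-thickness, 126 mm above the table, 120 mm along the box's +x from its centre. Axes turn with the lid: it reaches from here along its own -x; y runs along the hinge, z out of its upper face.
- lid_handle (a point): Middle of the black bar handle on the lid: 14 mm thick, 90 mm long along y, legs 41 mm either side. In the lid's axes 215 mm along -x and 45 mm along z from the hinge; 32 mm clear under it. Pinch from above, one finger before and one behind it; it rolls between upright fingers as the lid turns. Spring and weight pull back about 5 N at the handle when shut, 8 N at 0.7 rad.
- lid (a joint): Opening angle of the lid, rad: 0 shut, grows as its front edge rises, stop at 1.2. Sprung shut: it closes at once if let go.
- mark_tip (a point): Round tip (18 mm ball) of the red pointer, a thin 200 mm rod beside the lid's left (+y) edge, its middle 18 mm outside the box side, pivoted on the lid's hinge axis and standing at the wanted lid angle. The tip is 200 mm from the axis along the pointer's own -x. Its x axis is parallel to the lid's x axis when the lid is at the marked angle.
- mark (a joint): Angle of the red pointer above the level of the shut lid, rad, 0.35 to 0.7 (20 to 40 degrees): the lid angle wanted. Stiff to turn, do not touch it.
- loaf_tin_a: Dark steel loaf tin with a seeded loaf, 250 x 125 x 80 mm, bystander. Origin under its centre.
- loaf_tin_b: Second loaf tin with a seeded loaf, 250 x 125 x 80 mm, bystander. Origin under its centre.
- seed_jar: Amber jar with steel cap, 68 mm across, 110 mm high, bystander. Origin under its centre.
- bowl: Small steel bowl, 130 mm across, 60 mm high, bystander. Origin under its centre.
- pastry_brush: Pastry brush 200 mm long lying flat, bystander. Origin under its middle, x along it.
- blue_ring: Blue ring like the orange one (52 mm across, 18 mm high), not used, bystander. Origin at the centre of its underside.
- scraper: Steel dough scraper with white grip, 85 x 120 x 20 mm, lying flat, bystander. Origin under its middle.
Mind the look-alikes: they are no part of the job. What is meant by the tag_ring is not white, and is the smaller of those in its own colour.

How it is judged:
On the way, in this order (a step that is already met when the one before it is completed fails the run):
1. the orange ring is let go fully down on the green-footed post, the lid still shut (horizontal distance between tag_ring and green_post below 0.012 m and z of tag_ring in the frame of green_post between 0.003 and 0.014 m and angle between tag_ring's own z axis and vertical below 0.12 rad and linear speed of tag_ring below 0.03 m/s and contact force between the fingers and tag_ring below 0.2 N and value of joint lid below 0.06 rad), for 0.3 s.
2. the fingers hold the lid still in line with the red pointer (angle between the x axis of lid_hinge and the x axis of mark_tip, either way round below 0.07 rad and velocity of joint lid between -0.05 and 0.05 rad/s and contact force between the fingers and lid above 2 N), for 0.5 s.
At the end, for the whole second after the job is handed in: The fingers hold the lid (over 2 N of contact, nothing else propping it) at rest within 0.07 rad (4 degrees) of the red pointer's angle; the orange ring lies free and flat on the green foot around its pin (centre within 12 mm, underside no more than 6 mm above the foot) (all of step 2 and horizontal distance between tag_ring and green_post below 0.012 m and z of tag_ring in the frame of green_post between 0.003 and 0.014 m and angle between tag_ring's own z axis and vertical below 0.12 rad and linear speed of tag_ring below 0.03 m/s and contact force between the fingers and tag_ring below 0.2 N and contact force between lid and tag_ring below 0.3 N and contact force between lid and loaf_tin_a below 0.3 N and contact force between lid and loaf_tin_b below 0.3 N and contact force between lid and seed_jar below 0.3 N and contact force between lid and bowl below 0.3 N and contact force between lid and pastry_brush below 0.3 N and contact force between lid and blue_ring below 0.3 N and contact force between lid and scraper below 0.3 N); the arm keeps its last pose, push and grip.
It fails at once if the lid is lifted before the orange ring is around the green-footed post (value of joint lid above 0.1 rad and horizontal distance between tag_ring and green_post above 0.02 m).
It fails at once if the red pointer is pushed (its tip moves over 10 mm) (distance of mark_tip from where it was at the start of the episode above 0.01 m).
It fails at once if a bystander is moved more than 25 mm (distance of any of loaf_tin_a, loaf_tin_b, seed_jar, bowl, pastry_brush, blue_ring, scraper from where it was at the start of the episode above 0.025 m).
It also fails if it takes over 67 s, if anything falls off the work surface, if the arm or the gripper's body presses on something with over 40 N, if the wrist force passes 120 N, or if a joint passes its speed limit or range.

ROBOT

A 6-joint arm with a two-finger parallel gripper is mounted at the origin on the work surface. World frame = base frame: x ahead of the robot, y to its left, z up, the work surface at z = 0. Lengths are in m, angles in rad, forces in N, time in s.
With the tool pointing down it reaches from about 0.275 to 0.725 m from the base axis. Payload 5.6 kg.
Tool frame: the origin (TCP) lies midway between the tips of the shut fingers; the grasp point (between the pads) lies 19 mm behind it (bot.grip_depth is the distance from the TCP to the grasp point, in m); z points along the fingers, x is the direction in which the jaws open and shut, and the axes are right-handed (so a half turn about z gives the same grasp; the last joint's range is limited). The gripper opens to 85 mm and grips with 20 to 120 N. Pads are 22 mm wide; open, the fingers measure 114 mm over their backs; the gripper's body (76 mm by 85 mm) begins 54 mm behind the grasp point. The pads swing forward as they close: fully open they stand 13 mm farther back than shut.
Start: joints at [-1.039, 0.255, 0.108, 0, -1.424, -0.285], TCP at [0.134, -0.533, 0.231] pointing down, gripper open.
Joint ranges: [-2.95, 2.95], [-1.21, 1.97], [-1.09, 1.5], [-2.87, 1.71], [-2.94, -0.07], [-3.05, 3.05]. Speed limits (rad/s): [2.57, 2.57, 3.14, 3.14, 3.14, 3.14].

INTERFACE

Orientations are given as a 3x3 rotation matrix whose columns are the frame's x, y, z axes.
In Python, from workcell import sensors, viewer, workorder, bot gives the robot as it stands. The module is installed in compiled form; this text tells all that it offers.
- The arm moves only by the tool jog_arm, never from a script. Its argument "steps" is a list that holds one entry, the list of rows, each a list of 5 numbers: the shift along the tool's x, y, z in mm, then the turn about the tool's z in degrees, then the closure, from 0 (fully open) to 1 (shut). In form: [[[dx, dy, dz, yaw, fingers], ...]]. A call has exactly 10 rows; each row is the pose to reach, as a shift and turn from the pose measured when the call began, along the tool's axes at that moment; what a row does not reach only later rows make up. A row lasts 1/12 s, in which the tool goes at most 41.7 mm and 7.16 degrees, less where a joint would pass 70% of its speed; a pose out of reach is approached as far as the arm can. A call with a gripper value outside its range is refused whole. The fingers move at their own pace and stop on an object; the grip force is fixed at half the most. Time passes only in rows, so rows that repeat a pose let the fingers close, or fill a call up. It gives the time, the measured TCP pose, the force and the opening at its end, in the units of the state.
- sensors.get_state(): the state, without advancing time (a new reading comes with each control period).
- viewer.get_image(name): name is "scene" or "side" or "wrist"; returns a dict with "image" (420x560x3 uint8, red, green, blue), "depth" (420x560 float32, m along the optical axis (not along the pixel's ray), 0 where there is no reading), "fx", "fy", "cx", "cy" (pixels), "world_from_camera" (4x4, takes a point from camera to world coordinates). Camera axes: x right, y down, z forward; pixel columns grow to the right and rows downward; lengths in m; the calibration is good to about 2 mm. A picture is of the moment at which its call begins.
- workorder.close_job(): hands the job in, once; it reports no verdict.
The state is a dict: "clock": time; "joints": joint angles; "joint_vel": joint speeds; "joint_efforts": joint torques, N m; "ee_pos": TCP position; "ee_rot": TCP orientation; "ft_force": force on the tool from outside, world axes, zero at the start; "wrist_torque": the same for the moment, N m; "grip_width": finger opening in m.
Only numpy, scipy, OpenCV 4.12 (cv2) and the standard library are available. Lean on these libraries where they do the work, as an engineer would, in place of code of your own. Each camera call takes 0.05 s, during which the arm holds its last target. There are 200 camera calls.

## Working session

There is one attempt and no reset: what is moved stays moved. The work goes in short steps, Python scripts to look and compute and a tool call to move; the robot and the scene stay as the last step left them, time stands still between calls to the robot, and variables do not carry over. Pictures are saved under pics/ and viewed, about 8 in all and at most 12, crops included, and the job is handed in when it is done.

Besides the shell and the picture viewer there is one more tool, called after ">>>" as a command line: name --argument value ..., lists and objects as JSON in quotes. jog_arm: Moves the arm, as the interface text tells. Its arguments: {"type":"object","properties":{"steps":{"type":"array"}},"required":["steps"]}

```bash
mkdir -p pics
cat > h.py <<'E'
import numpy as np, cv2
from workcell import sensors, viewer, workorder, bot
def grab(name):
    d=viewer.get_image(name); np.savez('pics/%s.npz'%name,**{k:np.asarray(v) for k,v in d.items()}); return d
def load(name): return dict(np.load('pics/%s.npz'%name))
def world(d):
    z=d['depth'];v,u=np.indices(z.shape)
    p=np.stack([(u-d['cx'])/d['fx']*z,(v-d['cy'])/d['fy']*z,z],-1)
    T=d['world_from_camera'];return p@T[:3,:3].T+T[:3,3]
def save(img,fn): cv2.imwrite('pics/'+fn,cv2.cvtColor(img,cv2.COLOR_RGB2BGR))
E
python3 - <<'E'
from h import *
print(sensors.get_state(), bot.grip_depth)
a=grab('scene');b=grab('side')
save(a['image'],'scene1.png');save(b['image'],'side1.png')
print(a['world_from_camera'],b['world_from_camera'])
E
```

```text
{'clock': 0.0, 'joints': array([-1.03937066e+00,  2.55754461e-01,  1.07050208e-01, -5.02866381e-04,
       -1.42392096e+00, -2.84607692e-01]), 'joint_vel': array([-6.11378967e-04, -7.91392516e-04,  1.65332170e-03,  1.30704859e-03,
        5.22244752e-04, -2.04055509e-05]), 'joint_efforts': array([ 1.14037430e-03, -3.86623585e+01,  2.37937206e+01,  5.36514670e+00,
       -5.98982064e-03, -2.69657261e-05]), 'ee_pos': array([ 0.13432989, -0.53284029,  0.23040566]), 'ee_rot': array([[-2.44247335e-01,  9.69712840e-01, -4.97956731e-04],
       [ 9.69711116e-01,  2.44247840e-01,  1.82873163e-03],
       [ 1.89496940e-03, -3.62113492e-05, -9.99998204e-01]]), 'ft_force': array([-0.13361062,  0.57148159,  0.97145607]), 'wrist_torque': array([ 0.02366973,  0.01843811, -0.03543979]), 'grip_width': 0.08544654797704142} 0.0187
[[-0.37833106  0.54674424 -0.74695137  1.60372623]
 [ 0.92565621  0.22791849 -0.30201614  0.46050939]
 [ 0.00511844 -0.80568226 -0.59232584  1.00385803]
 [ 0.          0.          0.          1.        ]] [[ 0.96849155 -0.17694133  0.17525949  0.29372053]
 [-0.24897798 -0.70439747  0.66470608 -0.87947463]
 [ 0.00583837 -0.68739797 -0.72625749  1.09200621]
 [ 0.          0.          0.          1.        ]]
```

View pics/scene1.png

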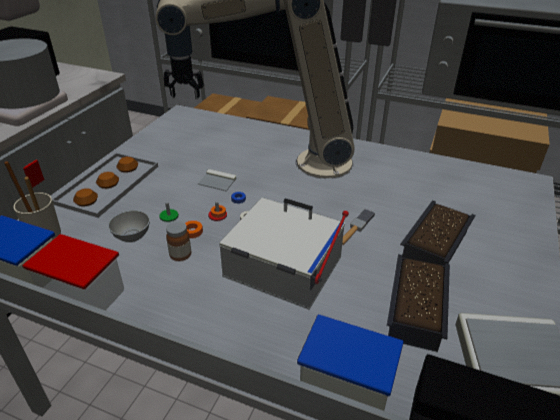

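View pics/side1.png

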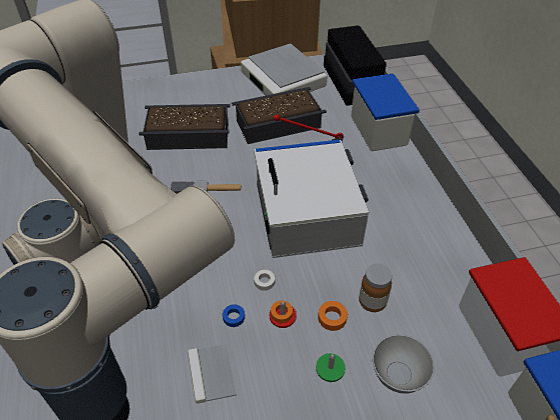

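The side view shows two orange rings. One is threaded on the red-footed post at about (282,312). The other lies loose at (333,315) and is larger. The white ring is at (264,279), the blue ring at (233,315) and the green post at (331,367). The one on the red post fits the description, and I'll confirm it in a crop while measuring.

Run:
```python
from h import *
for n in ('side','scene'):
    d=load(n);P=world(d);hsv=cv2.cvtColor(d['image'],cv2.COLOR_RGB2HSV);H,S,V=[hsv[...,i].astype(int) for i in range(3)]
    ms={'orange':(H>6)&(H<16)&(S>200)&(V>120),'red':((H<5)|(H>174))&(S>180)&(V>90),'green':(H>50)&(H<75)&(S>150),'blue':(H>105)&(H<125)&(S>150),'black':(V<45)}
    for k,m in ms.items():
        m=m&(d['depth']>0)
        nn,l,st,c=cv2.connectedComponentsWithStats(m.astype(np.uint8))
        for i in range(1,nn):
            if st[i,4]<15: continue
            q=P[l==i]
            if not(-.9<q[:,1].mean()<.4 and .15<q[:,0].mean()<.95 and q[:,2].mean()<.4):continue
            lo,hi=np.percentile(q,3,0),np.percentile(q,97,0)
            print(n,k,c[i].round(),st[i,4],lo.round(3),hi.round(3),((lo+hi)/2).round(3))
    # lid top
    m=(S<40)&(V>150)&(abs(P[...,2]-.132)<.006)&(P[...,0]>.2)&(P[...,0]<.9)
    q=P[m];print(n,'lid',m.sum(),cv2.minAreaRect(q[:,:2].astype(np.float32)),np.median(q[:,2]))
    m=(P[...,2]>.155)&(P[...,2]<.2)&(V<70)&(abs(P[...,0]-.55)<.3)&(P[...,1]>-.5)&(P[...,1]<.2)
    q=P[m]; print(n,'handle',m.sum(),cv2.minAreaRect(q[:,:2].astype(np.float32)) if m.sum()>3 else '', np.median(q,0))
d=load('side');save(cv2.resize(d['image'][250:400,200:400],None,fx=3,fy=3,interpolation=cv2.INTER_CUBIC),'crop1.png')
```

```text
side orange [282. 310.] 156 [ 0.447 -0.252  0.021] [ 0.493 -0.209  0.03 ] [ 0.47  -0.231  0.026]
side orange [333. 313.] 298 [ 0.553 -0.296  0.019] [ 0.612 -0.237  0.027] [ 0.582 -0.267  0.023]
side red [276. 116.] 21 [0.567 0.224 0.16 ] [0.594 0.312 0.223] [0.58  0.268 0.192]
side red [309. 127.] 109 [0.588 0.213 0.134] [0.749 0.232 0.211] [0.668 0.222 0.172]
side red [520. 301.] 5003 [ 0.878 -0.495  0.141] [ 1.006 -0.31   0.148] [ 0.942 -0.402  0.144]
side red [285. 320.] 126 [ 0.443 -0.262  0.004] [ 0.5   -0.227  0.013] [ 0.472 -0.244  0.008]
side red [278. 311.] 16 [ 0.459 -0.233  0.005] [ 0.468 -0.215  0.017] [ 0.463 -0.224  0.011]
side green [330. 368.] 536 [ 0.512 -0.414  0.003] [ 0.566 -0.357  0.011] [ 0.539 -0.385  0.007]
side blue [385.  96.] 1915 [0.877 0.258 0.134] [1.007 0.45  0.148] [0.942 0.354 0.141]
side blue [297. 145.] 237 [0.52  0.188 0.128] [0.736 0.215 0.136] [0.628 0.201 0.132]
side blue [233. 315.] 310 [ 0.338 -0.233  0.004] [ 0.381 -0.188  0.021] [ 0.36  -0.21   0.013]
side blue [547. 377.] 1345 [ 0.875 -0.624  0.135] [ 0.937 -0.525  0.147] [ 0.906 -0.575  0.
[... 2027 characters left out ...]
-0.656  0.021] [ 0.6   -0.673  0.015]
scene black [133. 236.] 123 [ 0.675 -0.436  0.023] [ 0.742 -0.371  0.056] [ 0.708 -0.404  0.039]
scene black [240. 254.] 60 [ 0.739 -0.031  0.119] [0.75  0.017 0.134] [ 0.744 -0.007  0.127]
scene black [286. 270.] 56 [0.752 0.109 0.122] [0.76  0.156 0.134] [0.756 0.132 0.128]
scene black [312. 280.] 68 [0.725 0.201 0.085] [0.758 0.209 0.133] [0.742 0.205 0.109]
scene lid 4867 ((0.6436978578567505, -0.272238552570343), (0.28389763832092285, 0.9707946181297302), 4.655494689941406) 0.13168372441553688
scene handle 131 ((0.5290952920913696, 0.07897891104221344), (0.09034252166748047, 0.01727018505334854), 85.52577209472656) [0.53009219 0.08052648 0.1749815 ]
```

View pics/crop1.png

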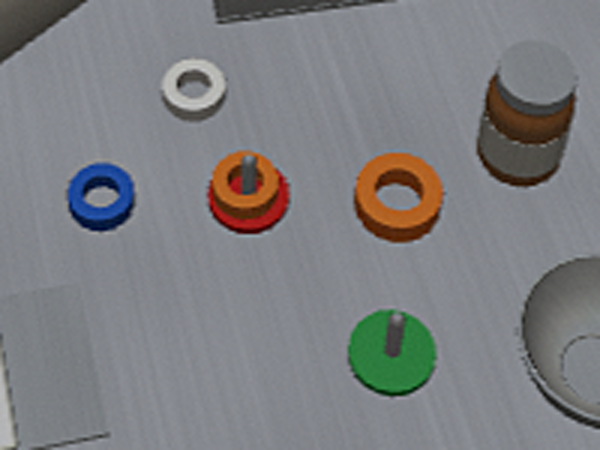

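The crop confirms it: the small orange ring is threaded on the red-footed post at crop pixel (245,185), around the pin. The loose orange ring at (398,195) is clearly larger. The green post is bare at (392,350). Next I'll move above the tag ring.

>>> jog_arm --steps '[[[42,80,0,0,0],[106,200,10,0,0],[150,285,20,0,0],[190,360,40,0,0],[212,401,60,0,0],[212,401,80,0,0],[212,401,80,0,0],[212,401,80,0,0],[212,401,80,0,0],[212,401,80,0,0]]]'

```text
clock: 0.93
ee_pos: [0.4391, -0.2573, 0.1615]
ee_rot: [[-0.244, 0.97, -0.001], [0.97, 0.244, 0.002], [0.002, -0.0, -1.0]]
ft_force: [0.7, -1.1, -0.6]
grip_width: 0.0856
```

>>> jog_arm --steps '[[[0,0,0,0,0],[0,0,0,0,0],[0,0,0,0,0],[0,0,0,0,0],[0,0,0,0,0],[0,0,0,0,0],[0,0,0,0,0],[0,0,0,0,0],[0,0,0,0,0],[0,0,0,0,0]]]'

```text
clock: 1.77
ee_pos: [0.439, -0.2575, 0.1616]
ee_rot: [[-0.244, 0.97, -0.001], [0.97, 0.244, 0.002], [0.002, -0.0, -1.0]]
ft_force: [-0.4, 0.1, 0.6]
grip_width: 0.0853
```

```bash
cat >> h.py <<'E'
def ring_fit(d,lo,hi,zlo,zhi,box=None,smin=150):
    P=world(d);hsv=cv2.cvtColor(d['image'],cv2.COLOR_RGB2HSV);H,S,V=[hsv[...,i].astype(int) for i in range(3)]
    m=(H>=lo)&(H<=hi)&(S>smin)&(V>60)&(d['depth']>0)&(P[...,2]>zlo)&(P[...,2]<zhi)
    if box is not None: m&=(P[...,0]>box[0])&(P[...,0]<box[1])&(P[...,1]>box[2])&(P[...,1]<box[3])
    q=P[m]; return len(q),(cv2.minEnclosingCircle(q[:,:2].astype(np.float32)) if len(q) else None),(np.median(q,0) if len(q) else None)
def rel(t,s=None):
    s=s or sensors.get_state(); return ((np.asarray(t)-s['ee_pos'])@s['ee_rot']*1000).round(1)
E
python3 - <<'E'
from h import *
s=sensors.get_state();print(s['clock'],s['ee_pos'],s['ee_rot'].round(3),s['joints'].round(2),s['ft_force'])
d=grab('wrist');save(d['image'],'w1.png')
print(ring_fit(d,6,16,.02,.04,(.43,.52,-.28,-.19)))
print(ring_fit(d,45,80,.0,.02));
E
```

```text
1.7667 [ 0.43899103 -0.25750937  0.16157871] [[-0.244  0.97  -0.001]
 [ 0.97   0.244  0.002]
 [ 0.002 -0.    -1.   ]] [-0.22  0.21 -0.13 -0.   -1.23 -1.1 ] [-0.38682526  0.08945475  0.59045697]
(1896, ((0.4696733057498932, -0.22890974581241608), 0.02594444341957569), array([ 0.46652386, -0.23067042,  0.02503699]))
(2490, ((0.5398329496383667, -0.3826088607311249), 0.032128918915987015), array([ 0.53206353, -0.38360677,  0.007281  ]))
```

View pics/w1.png

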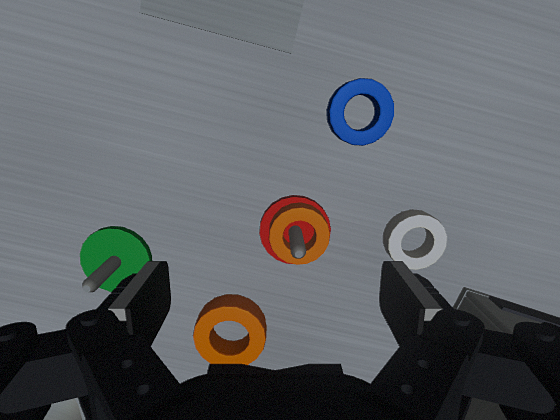

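The wrist view shows the tag ring at (298,235) on the red post, green foot at (115,258), loose large ring at (230,330) and white ring at (415,240). The jaws have clear space on both sides of the tag ring.

>>> jog_arm --steps '[[[10,20,10,0,0],[20,37,30,0,0],[20,37,60,0,0],[20,37,90,0,0],[20,37,115,0,0],[20,37,125,0,0],[20,37,125,0,0],[20,37,125,0,0],[20,37,125,0,0],[20,37,125,0,0]]]'

```text
clock: 2.65
ee_pos: [0.4713, -0.2292, 0.0384]
ee_rot: [[-0.244, 0.97, 0.003], [0.97, 0.244, 0.001], [0.0, 0.003, -1.0]]
ft_force: [-0.3, -0.1, 1.4]
grip_width: 0.0854
```

Run:
```python
from h import *
print(rel([.4697,-.2289,.007]))
d=grab('wrist')
print(ring_fit(d,6,16,.02,.04,(.43,.52,-.28,-.19)))
```

```text
[ 0.7 -1.5 31.4]
(5483, ((0.4698197543621063, -0.22875678539276123), 0.02606390416622162), array([ 0.46554731, -0.22983084,  0.02507362]))
```

>>> jog_arm --steps '[[[0.5,-1.5,15,0,0],[0.5,-1.5,25,0,0],[0.5,-1.5,31,0,0],[0.5,-1.5,31,0,0.25],[0.5,-1.5,31,0,0.6],[0.5,-1.5,31,0,0.6],[0.5,-1.5,31,0,0.6],[0.5,-1.5,31,0,0.6],[0.5,-1.5,31,0,0.6],[0.5,-1.5,31,0,0.6]]]'

```text
clock: 3.53
ee_pos: [0.4704, -0.2292, 0.0081]
ee_rot: [[-0.245, 0.97, 0.004], [0.97, 0.245, 0.0], [-0.001, 0.004, -1.0]]
ft_force: [-0.2, 0.3, 5.5]
grip_width: 0.049
```

>>> jog_arm --steps '[[[0,0,-5,0,0.7],[0,0,-15,0,0.7],[0,0,-30,0,0.7],[0,0,-50,0,0.7],[0,0,-70,0,0.7],[0,0,-80,0,0.7],[0,0,-80,0,0.7],[0,0,-80,0,0.7],[0,0,-80,0,0.7],[0,0,-80,0,0.7]]]'

```text
clock: 4.37
ee_pos: [0.4692, -0.229, 0.0868]
ee_rot: [[-0.244, 0.97, 0.002], [0.97, 0.244, 0.001], [0.001, 0.002, -1.0]]
ft_force: [-0.0, 0.3, -0.6]
grip_width: 0.0491
```

Run:
```python
from h import *
s=sensors.get_state();print(s['ee_pos'],s['grip_width'],rel([.5398,-.3826,.088]))
d=grab('wrist');P=world(d)
print(ring_fit(d,6,16,.05,.14,(.4,.54,-.3,-.16)))
print(ring_fit(d,45,80,.0,.02))
save(d['image'],'w2.png')
```

```text
[ 0.46916131 -0.22896145  0.08684659] 0.04906441345706213 [-166.2   30.9   -1.2]
(10104, ((0.46904951333999634, -0.22899970412254333), 0.026305219158530235), array([ 0.46737393, -0.22898755,  0.10356117]))
(4733, ((0.5400140881538391, -0.3821828067302704), 0.03214522451162338), array([ 0.53467508, -0.37654037,  0.00725571]))
```

View pics/w2.png

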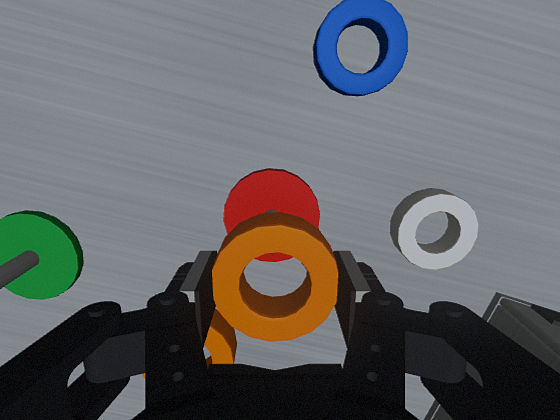

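The wrist view shows the ring held flat at (275,270), clear of the red foot's pin. The green post is at (40,255).

>>> jog_arm --steps '[[[-15,3,-8,0,0.7],[-40,8,-10,0,0.7],[-70,13,-10,0,0.7],[-100,19,-10,0,0.7],[-130,24,-10,0,0.7],[-155,29,-10,0,0.7],[-166,31,-10,0,0.7],[-166,31,-10,0,0.7],[-166,31,-10,0,0.7],[-166,31,-10,0,0.7]]]'

```text
clock: 5.25
ee_pos: [0.5394, -0.3817, 0.0962]
ee_rot: [[-0.245, 0.97, 0.001], [0.97, 0.245, 0.002], [0.002, 0.001, -1.0]]
ft_force: [0.1, -0.6, -0.2]
grip_width: 0.0494
```

Run:
```python
from h import *
s=sensors.get_state();print(s['ee_pos'],s['grip_width'])
d=grab('wrist')
r=ring_fit(d,6,16,.08,.15,(.45,.65,-.5,-.3));g=ring_fit(d,45,80,.0,.02)
print(r,g)
a=grab('side');print(ring_fit(a,6,16,.10,.15,(.45,.65,-.5,-.3)))
save(np.hstack([d['image'][120:400,100:460],a['image'][240:400,250:430].repeat(2,0).repeat(2,1)[:280]]),'w3.png')
```

```text
[ 0.53939739 -0.3816633   0.0961629 ] 0.04939982553770214
(10160, ((0.5351710319519043, -0.3665083050727844), 0.04186930134892464), array([ 0.53827083, -0.38169967,  0.11287506])) (3829, ((0.5400562882423401, -0.38269591331481934), 0.031898383051157), array([ 0.52882952, -0.38754981,  0.00721091]))
(232, ((0.5377667546272278, -0.3851616680622101), 0.02775677666068077), array([ 0.52674853, -0.38629982,  0.11322499]))
```

View pics/w3.png

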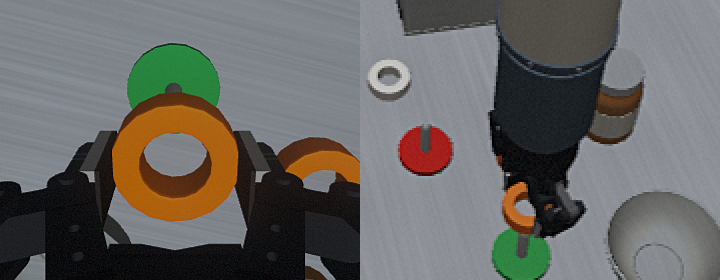

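The left panel shows the ring held above the green post, the right panel the same from the side with no obstruction. I'll lower it now.

>>> jog_arm --steps '[[[-1,0.5,15,0,0.7],[-1,0.5,35,0,0.7],[-1,0.5,50,0,0.7],[-1,0.5,65,0,0.7],[-1,0.5,78,0,0.7],[-1,0.5,85,0,0.7],[-1,0.5,87,0,0.7],[-1,0.5,87,0,0.7],[-1,0.5,87,0,0.7],[-1,0.5,87,0,0.7]]]'

```text
clock: 6.18
ee_pos: [0.5412, -0.3825, 0.0112]
ee_rot: [[-0.246, 0.969, 0.003], [0.969, 0.246, 0.0], [-0.001, 0.003, -1.0]]
ft_force: [0.5, -0.4, -0.9]
grip_width: 0.0489
```

>>> jog_arm --steps '[[[0,0,0,0,0.4],[0,0,0,0,0.3],[0,0,0,0,0.15],[0,0,0,0,0],[0,0,0,0,0],[0,0,0,0,0],[0,0,-10,0,0],[0,0,-40,0,0],[0,0,-75,0,0],[0,0,-110,0,0]]]'

```text
clock: 7.02
ee_pos: [0.5403, -0.3824, 0.1228]
ee_rot: [[-0.246, 0.969, 0.002], [0.969, 0.246, 0.001], [-0.0, 0.002, -1.0]]
ft_force: [0.5, -0.9, 0.7]
grip_width: 0.0853
```

Run:
```python
from h import *
s=sensors.get_state();print(s['ee_pos'],s['grip_width'],s['joints'].round(2))
d=grab('wrist')
print(ring_fit(d,6,16,.01,.06,(.45,.58,-.5,-.32)),ring_fit(d,45,80,.0,.02))
save(d['image'][100:400],'w4.png')
```

```text
[ 0.54030985 -0.38242483  0.12281677] 0.08525296917401833 [-0.38  0.52  0.23 -0.   -1.28 -0.94]
(2827, ((0.5411920547485352, -0.382767915725708), 0.025782708078622818), array([ 0.54072983, -0.38388085,  0.02499243])) (1628, ((0.5396229028701782, -0.38262176513671875), 0.03159936144948006), array([ 0.52778034, -0.38739606,  0.00720111]))
```

View pics/w4.png

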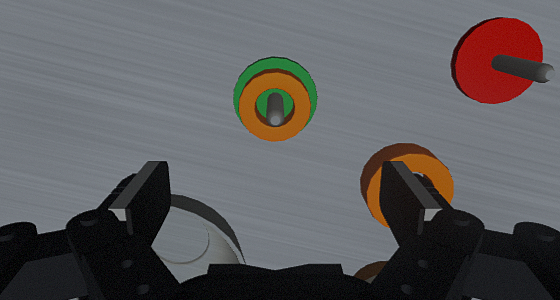

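The ring lies flat around the green pin at (275,103), with its top at 25 mm as before and its centre 1.5 mm off. Next is the pointer angle from the saved images, while I move above the handle.

>>> jog_arm --steps '[[[0,0,-40,0,0],[20,4,-80,-7,0],[60,13,-110,-14,0],[100,22,-130,-21,0],[140,31,-147,-28,0],[180,40,-147,-35,0],[220,49,-147,-42,0],[250,56,-147,-49,0],[280,63,-147,-56,0],[300,67,-147,-63,0]]]'

```text
clock: 7.9
ee_pos: [0.5321, -0.0732, 0.2778]
ee_rot: [[-0.977, 0.212, 0.016], [0.212, 0.977, -0.007], [-0.017, -0.004, -1.0]]
ft_force: [-0.0, -0.3, 0.3]
grip_width: 0.0854
```

```bash
cat >> h.py <<'E'
def pointer(d,h,ex):
    P=world(d);hsv=cv2.cvtColor(d['image'],cv2.COLOR_RGB2HSV);H,S,V=[hsv[...,i].astype(int) for i in range(3)]
    m=((H<5)|(H>174))&(S>150)&(V>70)&(d['depth']>0)
    q=P[m]; r=q[:,:2]-h; ey=np.array([-ex[1],ex[0]]); s=-(r@ex);t=r@ey
    k=(s>0)&(s<.23)&(abs(t-.158)<.025)&(q[:,2]>.12)&(q[:,2]<.3); s,z=s[k],q[k,2]-.126
    a=np.arctan2(z,s)[s>.06]; return k.sum(),np.median(a),np.polyfit(s,z,1),np.arctan(np.polyfit(s,z,1)[0]),np.hypot(s,z).max(),np.median(t[k])
E
python3 - <<'E'
from h import *
ex=np.array([.9966,-.082]);h=np.array([.741,.060])
for n in('side','scene'): print(pointer(load(n),h,ex))
s=sensors.get_state();print(s['ee_pos'],s['joints'].round(2),rel([.527,.078,.25]))
E
```

```text
return _methods._mean(a, axis=axis, dtype=dtype,
  ret = ret.dtype.type(ret / rcount)
Traceback (most recent call last):
  File "h.py", line 23, in pointer
    a=np.arctan2(z,s)[s>.06]; return k.sum(),np.median(a),np.polyfit(s,z,1),np.arctan(np.polyfit(s,z,1)[0]),np.hypot(s,z).max(),np.median(t[k])
                                                          ~~~~~~~~~~^^^^^^^
TypeError: expected non-empty vector for x
```

Run:
```python
from h import *
ex=np.array([.9966,-.082]);h=np.array([.741,.060])
for n in('side','scene'):
    d=load(n);P=world(d);hsv=cv2.cvtColor(d['image'],cv2.COLOR_RGB2HSV).astype(int);H,S,V=[hsv[...,i] for i in range(3)]
    m=((H<5)|(H>174))&(S>150)&(V>70)&(P[...,2]>.12)&(P[...,2]<.3)&(abs(P[...,0]-.66)<.12)&(abs(P[...,1]-.22)<.04)
    q=P[m];print(n,len(q),np.median(q,0))
    print('xy dir',np.polyfit(q[:,0],q[:,1],1),'xz',np.polyfit(q[:,0],q[:,2],1))
    r=q[:,:2]-h;s=-(r@ex);z=q[:,2]-.126;k=s>.06
    print('angles med',np.median(np.arctan2(z[k],s[k])),'slope',np.arctan(-np.polyfit(-s,z,1)[0]),'rmax',np.hypot(s,z).max(),s.min(),s.max(),'t',np.median(r@[.082,.9966]))
    b=(H>105)&(H<125)&(S>150)&(abs(P[...,2]-.132)<.006)&(abs(P[...,0]-.63)<.15)&(abs(P[...,1]-.2)<.04)
    print('stripe',np.polyfit(P[b][:,0],P[b][:,1],1))
s=sensors.get_state();print(rel([.527,.078,.25]))
```

```text
side 0 [nan nan nan]
  return _methods._mean(a, axis=axis, dtype=dtype,
  ret = um.true_divide(
Traceback (most recent call last):
TypeError: expected non-empty vector for x
```

The saved side image was overwritten by a later one in which the arm blocks the pointer. I'll take fresh images.

```bash
cat > pt.py <<'E'
from h import *
ex=np.array([.9966,-.082]);h=np.array([.741,.060])
def run(d,n):
    P=world(d);hsv=cv2.cvtColor(d['image'],cv2.COLOR_RGB2HSV).astype(int);H,S,V=[hsv[...,i] for i in range(3)]
    m=((H<5)|(H>174))&(S>150)&(V>70)&(P[...,2]>.12)&(P[...,2]<.3)&(abs(P[...,0]-.66)<.12)&(abs(P[...,1]-.22)<.04)
    q=P[m];print(n,len(q))
    if len(q)<20: return
    print('xy dir',np.polyfit(q[:,0],q[:,1],1),'xz',np.polyfit(q[:,0],q[:,2],1))
    r=q[:,:2]-h;s=-(r@ex);z=q[:,2]-.126;k=s>.06
    print('angles med',np.median(np.arctan2(z[k],s[k])),'slope',np.arctan(np.polyfit(s,z,1)[0]),'rmax',np.hypot(s,z).max(),s.min(),s.max(),'t',np.median(r@[.082,.9966]))
    b=(H>105)&(H<125)&(S>150)&(P[...,2]>.12)&(P[...,2]<.3)&(abs(P[...,0]-.63)<.15)&(abs(P[...,1]-.2)<.04)
    q=P[b]
    if len(q)>20:
        s=-((q[:,:2]-h)@ex);print('stripe xy',np.polyfit(q[:,0],q[:,1],1),'lid angle',np.arctan(np.polyfit(s,q[:,2]-.132,1)[0]))
E
python3 - <<'E'
from pt import *
run(load('scene'),'scene0')
for n in('side','scene'): run(grab(n),n)
s=sensors.get_state();print(rel([.527,.078,.25]))
E
```

```text
scene0 197
xy dir [-0.08449686  0.28289489] xz [-0.4890406   0.50026759]
angles med 0.4866077247295174 slope 0.4534610993856535 rmax 0.20692669108400022 -0.011595647939396147 0.18266365432105222 t 0.16003630739364544
stripe xy [-0.07271132  0.24795187] lid angle 0.00047520044580935385
side 57
xy dir [-0.07496296  0.27232253] xz [-0.45169646  0.47107795]
angles med 0.4874483263527756 slope 0.42282495028515127 rmax 0.09437987824929432 -0.0035486300137854815 0.08259825874923266 t 0.15594202458651812
stripe xy [-0.08068239  0.25194578] lid angle -0.0023495412452436844
scene 198
xy dir [-0.08356047  0.28235459] xz [-0.48591748  0.49847536]
angles med 0.4896961703039114 slope 0.450985495716019 rmax 0.20667055027726944 -0.013256451025111094 0.18260266950370513 t 0.16012351689283816
stripe xy [-0.07065816  0.24640269] lid angle -0.006059322381961825
[ 37.8 147.2  26.6]
```

>>> jog_arm --steps '[[[8,30,0,-3,0],[16,60,0,-7,0],[24,90,5,-7.5,0],[32,125,10,-7.5,0],[38,147,20,-7.5,0],[38,147,27,-7.5,0],[38,147,27,-7.5,0],[38,147,27,-7.5,0],[38,147,27,-7.5,0],[38,147,27,-7.5,0]]]'

```text
clock: 8.83
ee_pos: [0.5272, 0.0768, 0.2504]
ee_rot: [[-0.996, 0.084, 0.017], [0.084, 0.996, -0.007], [-0.017, -0.006, -1.0]]
ft_force: [-0.8, 0.1, 0.7]
grip_width: 0.0855
```

Run:
```python
from h import *
s=sensors.get_state();print(s['ee_pos'],s['ee_rot'].round(3),s['joints'].round(2))
d=grab('wrist');P=world(d);V=d['image'].max(-1)
m=(P[...,2]>.165)&(P[...,2]<.19)&(V<80)&(abs(P[...,0]-.527)<.05)&(abs(P[...,1]-.078)<.08)
q=P[m];R=cv2.minAreaRect(q[:,:2].astype(np.float32)) if len(q) else None
print(len(q),R,np.median(q[:,2]) if len(q) else 0)
if R: print(rel([*R[0],.152]))
save(d['image'],'w5.png')
```

```text
[0.52718181 0.07683564 0.25044356] [[-0.996  0.084  0.017]
 [ 0.084  0.996 -0.007]
 [-0.017 -0.006 -1.   ]] [ 0.45  0.2   0.09  0.01 -1.44 -0.53]
2796 ((0.5255814790725708, 0.07806898653507233), (0.09057477861642838, 0.013815556652843952), 85.33638000488281) 0.1756119458666381
[ 3.3  1.5 98.3]
```

View pics/w5.png

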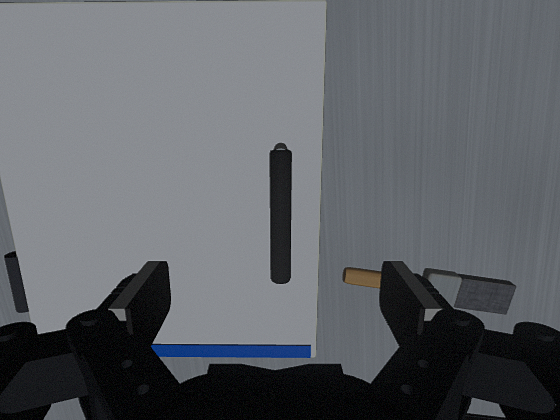

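The wrist view shows the black bar at (281,215), centred between the jaws and parallel to the pads. I'll descend and pinch it.

>>> jog_arm --steps '[[[3.3,1.5,20,0,0],[3.3,1.5,40,0,0],[3.3,1.5,60,0,0],[3.3,1.5,78,0,0],[3.3,1.5,90,0,0],[3.3,1.5,97,0,0],[3.3,1.5,98,0,0],[3.3,1.5,98,0,0],[3.3,1.5,98,0,0.3],[3.3,1.5,98,0,0.6]]]'

```text
clock: 9.72
ee_pos: [0.5263, 0.0781, 0.1534]
ee_rot: [[-0.996, 0.084, 0.018], [0.084, 0.996, -0.007], [-0.019, -0.005, -1.0]]
ft_force: [0.2, -0.6, 0.1]
grip_width: 0.0636
```

>>> jog_arm --steps '[[[0,0,0,0,0.7],[0,0,0,0,0.8],[0,0,0,0,1],[0,0,0,0,1],[0,0,0,0,1],[0,0,0,0,1],[0,0,0,0,1],[0,0,0,0,1],[0,0,0,0,1],[0,0,0,0,1]]]'

```text
clock: 10.55
ee_pos: [0.5254, 0.0782, 0.1535]
ee_rot: [[-0.996, 0.084, 0.017], [0.084, 0.996, -0.006], [-0.017, -0.005, -1.0]]
ft_force: [-5.1, 1.9, 4.0]
grip_width: 0.0118
```

Run:
```python
import numpy as np
from h import *
s=sensors.get_state();print(s['ee_pos'],s['ee_rot'].round(3),s['ft_force'])
ex=np.array([.9966,-.082,0]);ez=np.array([0,0,1])
for th in np.arange(0.05,.56,.05).tolist()+[.46]:
    c,si=np.cos(th),np.sin(th)
    D=ex*(-.215*c+.045*si+.215)+ez*(.215*si+.045*c-.045)
    print(round(th,2),(D@s['ee_rot']*1000).round(1))
```

```text
[0.52538645 0.07823803 0.15354405] [[-0.996  0.084  0.017]
 [ 0.084  0.996 -0.006]
 [-0.017 -0.005 -1.   ]] [-5.13870259  1.87351094  4.01815907]
0.05 [ -2.7  -0.  -10.6]
0.1 [ -5.9  -0.1 -21.1]
0.15 [ -9.7  -0.1 -31.5]
0.2 [-14.   -0.2 -41.6]
0.25 [-18.7  -0.2 -51.5]
0.3 [-24.   -0.3 -61.1]
0.35 [-29.7  -0.3 -70.5]
0.4 [-35.9  -0.3 -79.6]
0.45 [-42.5  -0.3 -88.3]
0.5 [-49.6  -0.4 -96.7]
0.55 [ -57.1   -0.4 -104.8]
0.46 [-43.9  -0.4 -90. ]
```

>>> jog_arm --steps '[[[-1,0,-5,0,1],[-2.7,0,-10.6,0,1],[-5.9,0,-21,0,1],[-9.7,0,-31.5,0,1],[-14,0,-41.6,0,1],[-18.7,0,-51.5,0,1],[-24,0,-61,0,1],[-24,0,-61,0,1],[-24,0,-61,0,1],[-24,0,-61,0,1]]]'

```text
clock: 11.38
ee_pos: [0.5459, 0.0766, 0.2133]
ee_rot: [[-0.996, 0.085, 0.01], [0.085, 0.996, -0.007], [-0.011, -0.006, -1.0]]
ft_force: [-5.3, 1.3, -4.6]
grip_width: 0.0119
```

Run:
```python
from pt import *
s=sensors.get_state();print(s['ee_pos'],s['ft_force'])
for n in('side','scene'): run(grab(n),n)
```

```text
[0.54588658 0.07662085 0.2132578 ] [-5.26498945  1.27075772 -4.57048491]
side 64
xy dir [-0.06750082  0.26792819] xz [-0.46768543  0.48214247]
angles med 0.48550786364253506 slope 0.4365503421710771 rmax 0.10469094911988619 -0.004936069017784519 0.09258381682929899 t 0.1569106450706491
stripe xy [-0.07901918  0.25063453] lid angle 0.2761693850413006
scene 208
xy dir [-0.08288941  0.28159681] xz [-0.48796054  0.49927796]
angles med 0.4873288339278735 slope 0.45266683748129494 rmax 0.20738972481647802 -0.011556926344473115 0.18355018976366494 t 0.15980387088369558
stripe xy [-0.084712    0.25616461] lid angle 0.27936872983942235
```

>>> jog_arm --steps '[[[-3,0,-5,0,1],[-6.5,0,-10,0,1],[-10.5,0,-15,0,1],[-15,0,-20.5,0,1],[-19,0,-25.5,0,1],[-23.5,0,-31,0,1],[-23.5,0,-31,0,1],[-23.5,0,-31,0,1],[-23.5,0,-31,0,1],[-23.5,0,-31,0,1]]]'

```text
clock: 12.32
ee_pos: [0.5655, 0.075, 0.2452]
ee_rot: [[-0.996, 0.084, 0.003], [0.084, 0.996, -0.006], [-0.004, -0.006, -1.0]]
ft_force: [-17.3, 3.3, 2.8]
grip_width: 0.012
```

Run:
```python
from pt import *
s=sensors.get_state();print(s['ee_pos'],s['ft_force'])
for n in('side','scene'): run(grab(n),n)
d=load('scene');c=cv2.resize(d['image'][160:310,200:390],None,fx=4,fy=4,interpolation=cv2.INTER_CUBIC);save(c,'fin.png')
print(ring_fit(d,6,16,.01,.06,(.45,.58,-.45,-.32)))
```

```text
[0.56548159 0.07498436 0.24515459] [-17.26211338   3.2521579    2.81781005]
side 64
xy dir [-0.07376298  0.27115133] xz [-0.46081916  0.47777179]
angles med 0.48169837064683807 slope 0.4307598887442599 rmax 0.20623363820575305 -0.004055570358906841 0.18669614482607025 t 0.15582278564060803
stripe xy [-0.07301257  0.24593884] lid angle 0.4447120307557713
scene 207
xy dir [-0.08199899  0.28101122] xz [-0.49000396  0.50065052]
angles med 0.48479990540798235 slope 0.4543377560026528 rmax 0.2063319235832916 -0.010626758743662581 0.18182835718985862 t 0.1596101514736042
stripe xy [-0.08100601  0.25394484] lid angle 0.4453796857874885
(123, ((0.5440850257873535, -0.38095593452453613), 0.029242349788546562), array([ 0.54917271, -0.37651103,  0.02422851]))
```

View pics/fin.png

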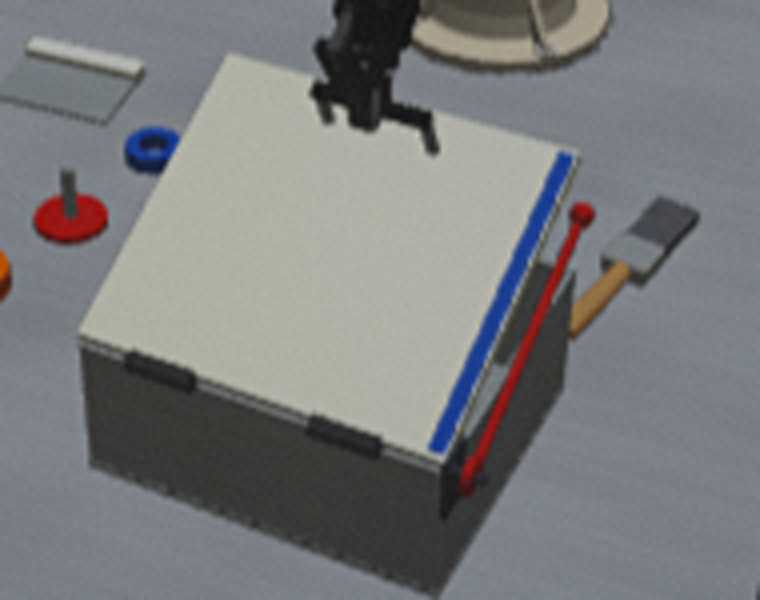

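The crop shows the lid raised with its blue stripe (440,445)–(565,155) visually parallel to the red pointer (468,480)–(582,212). I'll do one unbiased check by intersecting the pixel rays with the known vertical planes.

>>> jog_arm --steps '[[[0,0,0,0,1],[0,0,0,0,1],[0,0,0,0,1],[0,0,0,0,1],[0,0,0,0,1],[0,0,0,0,1],[0,0,0,0,1],[0,0,0,0,1],[0,0,0,0,1],[0,0,0,0,1]]]'

```text
clock: 13.25
ee_pos: [0.5652, 0.075, 0.245]
ee_rot: [[-0.996, 0.084, 0.003], [0.084, 0.996, -0.006], [-0.003, -0.006, -1.0]]
ft_force: [-5.9, 1.7, -6.4]
grip_width: 0.0114
```

Run:
```python
from pt import *
ey=np.array([.082,.9966,0]);e3=np.array([*ex,0]);H3=np.array([*h,.126])
for n in('scene','side'):
    d=grab(n);P=world(d);hsv=cv2.cvtColor(d['image'],cv2.COLOR_RGB2HSV).astype(int);H,S,V=[hsv[...,i] for i in range(3)]
    T=d['world_from_camera'];v,u=np.indices(H.shape)
    R=np.stack([(u-d['cx'])/d['fx'],(v-d['cy'])/d['fy'],np.ones(u.shape)],-1)@T[:3,:3].T
    box=(P[...,2]>.12)&(P[...,2]<.3)&(abs(P[...,0]-.66)<.13)&(abs(P[...,1]-.22)<.05)
    for nm,m,t in(('pointer',((H<5)|(H>174))&(S>150)&(V>70)&box,.158),('stripe',(H>105)&(H<125)&(S>150)&box,.134)):
        r=R[m];k=(t-(T[:3,3]-H3)@ey)/(r@ey);q=T[:3,3]+r*k[:,None]-H3
        s,z=-(q@e3),q[:,2]
        l=cv2.fitLine(np.c_[s,z].astype(np.float32),cv2.DIST_HUBER,0,.01,.01).ravel()
        print(n,nm,len(s),'line',np.arctan(l[1]/l[0]),'s',s.min(),s.max(),'tip ang',np.arctan2(z[s>.165],s[s>.165]).mean())
s=sensors.get_state();print(s['clock'],s['ee_pos'],s['ft_force'],s['joint_vel'].round(4))
```

```text
scene pointer 208 line 0.44633576 s -0.011579396274380881 0.20284229750208702 tip ang 0.44432360429515044
scene stripe 283 line 0.43879598 s -0.0022234033086897978 0.2211985788087275 tip ang 0.4806759354338197
side pointer 64 line 0.46251532 s -0.003941796254032203 0.11514710251111036 tip ang nan
side stripe 113 line 0.4393404 s 0.002006276419317807 0.19314996891822667 tip ang 0.464924194739007
13.35 [0.56523678 0.07501156 0.24503752] [-5.64079593 -0.30977463 -6.03192718] [-0.0025  0.0005  0.0013  0.0013  0.0006  0.0009]<stdin>:12: RuntimeWarning: Mean of empty slice.
  ret = ret.dtype.type(ret / rcount)
```

The lid is at about 0.44 rad and the pointer at 0.445–0.46, well within the 0.07 rad tolerance. The arm is at rest and still gripping, so I'll hand in.

```bash
python3 -c "
from h import *
print(workorder.close_job()); s=sensors.get_state(); print(s['clock'],s['ee_pos'],s['grip_width'])"
```

```text
the job is handed in; nothing more can be done
None
the job is handed in; nothing more can be done
```

I moved the small orange ring from the red post to the green post. Then I gripped the lid's black bar handle, lifted the lid in line with the red pointer and handed the job in while still holding it. No verdict was reported.

- **Ring:** the close look after release showed it flat on the green foot, about 1.5 mm off the foot's measured centre, with its top at 25 mm as it was on the red post. The final long-range view put it about 5 mm off, but that was a coarse fit on few pixels and is still within the 12 mm limit.
- **Lid:** it measured about 0.44 rad against 0.445–0.46 rad for the pointer, where 0.07 rad is allowed. Cruder depth-based fits put the pointer anywhere from 0.42 to 0.49 rad, which is also within the limit.
- **Grip and pointer:** the arm was at rest, the fingers were closed to about 11 mm on the 14 mm bar, and the wrist force was about 8 N. The pointer's measured angle stayed the same throughout, to within measurement noise.
- **Other items:** I saw no bystander disturbed in the views, but I did not measure each one separately.

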